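Make up two viscometer check kits

TASK

Make up the two check kits from the stock standing between the two trays: the blue tray gets the white bottle with the red cap, the orange-brown vial with the blue cap and the steel weight; the yellow tray gets the cream bottle with the white cap and the white vial with the white cap. Stand each bottle upright in the tray's large compartment and each vial and the weight upright in a small compartment of its own. Set everything down without dropping it, and leave the blue-capped bottle and the steel cup standing where they are.

Things in the scene. Friction and masses are not known exactly. Their poses are not given: they have to be found in the camera images.
- tray_blue: Blue kit tray, fixed, any yaw: 111 (x) by 137 (y) mm outside; outer walls 4, dividers 3 mm thick, all reach 14 mm above the bench; grey-lined floor 3 mm thick. Origin: centre of its underside, z up. Large compartment at the +y end, 103 (x) by 76 (y) mm, centre x = 0, y = +26.5 mm. Two small ones side by side at the -y end, 50 by 50 mm, centres x = -26.5 and +26.5, y = -39.5 mm.
- tray_yellow: Yellow kit tray, fixed, any yaw: 111 (x) by 137 (y) mm outside; outer walls 4, dividers 3 mm thick, all reach 14 mm above the bench; grey-lined floor 3 mm thick. Origin: centre of its underside, z up. Large compartment at the +y end, 103 (x) by 76 (y) mm, centre x = 0, y = +26.5 mm. Two small ones side by side at the -y end, 50 by 50 mm, centres x = -26.5 and +26.5, y = -39.5 mm.
- bottle_redcap: White bottle with a red cap, 50 mm in diameter up to the shoulder at about 70 mm, 105 mm high in all; the screw cap is 32 mm in diameter and takes the top 18 mm; about 0.19 kg. Origin at the centre of its underside, z up along its axis.
- bottle_whitecap: Cream-coloured bottle with a white cap, 50 mm in diameter up to the shoulder at about 70 mm, 105 mm high in all; the screw cap is 32 mm in diameter and takes the top 18 mm; about 0.19 kg. Origin at the centre of its underside, z up along its axis.
- vial_bluecap: Small orange-brown vial with a blue cap, 17 mm in diameter, 54 mm high, the cap 15.6 mm in diameter over the top 10 mm; about 18 g. Origin at the centre of its underside, z up along its axis.
- vial_whitecap: Small white vial with a white cap, 17 mm in diameter, 54 mm high, the cap 15.6 mm in diameter over the top 10 mm; about 18 g. Origin at the centre of its underside, z up along its axis.
- weight: Steel check weight of plain pale metal, shaped like a small squat bottle: a cylinder 29 mm in diameter with a narrower knob on top, 55 mm high in all, about 0.2 kg; it can be gripped round the cylinder at about 30 mm above its base. Origin at the centre of its underside, z up along its axis.
- bottle_bluecap: White bottle with a blue cap, smaller: 44 mm in diameter, 82 mm high. Belongs to no kit. Origin at the centre of its underside.
- cup: Small open steel cup, 53 mm in diameter, 37 mm high. Belongs to no kit. Origin at the centre of its underside. (Not listed: a viscometer stands fixed behind the right half of the work, 0.4 m high; keep the gripper out of x > 0.60 m between y = -0.35 and y = -0.10 m.)
Things that resemble listed ones, but are neither listed nor needed, are in the scene too. Several things have the shape of the cup; the one meant has the colours described above.

How it is judged (in metres and radians):
At the end, for the whole second after the job is handed in: Each thing named stands in its compartment of its tray, vial and weight in separate small ones: on the tray floor (underside -1 to 9 mm above the bench), within 0.12 rad of upright, at rest. The blue-capped bottle and the steel cup stand upright within 30 mm of where they stood (z of bottle_redcap in the frame of tray_blue between -0.001 and 0.009 m and angle between each of bottle_redcap, vial_bluecap, weight, bottle_whitecap, vial_whitecap, bottle_bluecap, cup's own z axis and vertical below 0.12 rad and linear speed of each of bottle_redcap, vial_bluecap, weight, bottle_whitecap, vial_whitecap, bottle_bluecap, cup below 0.02 m/s and angular speed of each of bottle_redcap, vial_bluecap, weight, bottle_whitecap, vial_whitecap, bottle_bluecap, cup below 1 rad/s and x of bottle_redcap in the frame of tray_blue between -0.028 and 0.028 m and y of bottle_redcap in the frame of tray_blue between 0.0115 and 0.0415 m and z of vial_bluecap in the frame of tray_blue between -0.001 and 0.009 m and y of vial_bluecap in the frame of tray_blue between -0.057 and -0.022 m and z of weight in the frame of tray_blue between -0.001 and 0.009 m and y of weight in the frame of tray_blue between -0.057 and -0.022 m and z of bottle_whitecap in the frame of tray_yellow between -0.001 and 0.009 m and x of bottle_whitecap in the frame of tray_yellow between -0.028 and 0.028 m and y of bottle_whitecap in the frame of tray_yellow between 0.0115 and 0.0415 m and z of vial_whitecap in the frame of tray_yellow between -0.001 and 0.009 m and y of vial_whitecap in the frame of tray_yellow between -0.057 and -0.022 m and ((x of vial_bluecap in the frame of tray_blue between 0.009 and 0.044 m and x of weight in the frame of tray_blue between -0.044 and -0.009 m) or (x of vial_bluecap in the frame of tray_blue between -0.044 and -0.009 m and x of weight in the frame of tray_blue between 0.009 and 0.044 m)) and (x of vial_whitecap in the frame of tray_yellow between 0.009 and 0.044 m or x of vial_whitecap in the frame of tray_yellow between -0.044 and -0.009 m) and distance of each of bottle_bluecap, cup from where it was at the start of the episode below 0.03 m); the robot touches nothing.
It fails at once if one of the five things to be kitted is dropped or knocked flying: it moves faster than 0.7 m/s (a fall of about 25 mm) while the fingers do not touch it ((linear speed of bottle_redcap above 0.7 m/s and contact force between the fingers and bottle_redcap below 0.05 N) or (linear speed of bottle_whitecap above 0.7 m/s and contact force between the fingers and bottle_whitecap below 0.05 N) or (linear speed of vial_bluecap above 0.7 m/s and contact force between the fingers and vial_bluecap below 0.05 N) or (linear speed of vial_whitecap above 0.7 m/s and contact force between the fingers and vial_whitecap below 0.05 N) or (linear speed of weight above 0.7 m/s and contact force between the fingers and weight below 0.05 N)).
It also fails if it takes over 144 s, if anything falls off the work surface, if the arm or the gripper's body presses on something with over 40 N, if the wrist force passes 120 N, or if a joint passes its speed limit or range.

ROBOT

A 6-joint arm with a two-finger parallel gripper is mounted at the origin on a cart in front of the work surface, level with it; the furniture and walls round the work are solid. World frame = base frame: x ahead of the robot, y to its left, z up, the work surface at z = 0. Lengths are in mm, angles in rad, forces in N, time in s.
With the tool pointing down it reaches from about 300 to 775 mm from the base axis. Payload 14.6 kg.
Tool frame: the origin (TCP) lies midway between the tips of the shut fingers; the grasp point (between the pads) lies 19 mm behind it (robot.hold_point_z is the distance from the TCP to the grasp point, in mm); z points along the fingers, y is the line along which they close (so a half turn about z gives the same grasp; the last joint's range is limited). The gripper opens to 85 mm and grips with 20 to 120 N. Pads are 22 mm wide; open, the fingers measure 114 mm over their backs; the gripper's body (76 mm by 85 mm) begins 54 mm behind the grasp point. The pads swing forward as they close: fully open they stand 13 mm farther back than shut.
Start: joints at [1.137, 0.3, 1.521, -0, 1.321, -0.067], TCP at [197.243, 513.405, 231.281] pointing down, gripper open.
Joint ranges: [-3.03, 3.03], [-0.79, 2.21], [0.23, 2.52], [-1.04, 4.18], [0, 3.07], [-2.55, 2.55]. Speed limits (rad/s): [2.22, 2.22, 2.57, 3.14, 3.14, 3.14].

INTERFACE

Orientations are given as a unit quaternion [w, x, y, z].
In Python, from bench import status, viewer, ticket, robot gives the robot as it stands.
- The arm moves only by the tool jog_arm, never from a script. Its argument "plan" is a list of rows, each an object with "linear": the shift along the tool's x, y, z in mm, a list of three; "rotation": the turn, a rotation vector about the tool's x, y, z in degrees, a list of three; "claw": the opening, from 0 (shut) to 1 (fully open). In form: [{"linear": [x, y, z], "rotation": [wx, wy, wz], "claw": claw}, ...]. A call has 1 to 20 rows; each row shifts and turns the commanded pose from where the row before left it, along the tool's axes as they then stand; what a row does not reach is not made up. A row lasts 1/12 s, in which the tool goes at most 41.7 mm and 7.16 degrees, less where a joint would pass 70% of its speed; a pose out of reach is approached as far as the arm can. A call with a gripper value outside its range is refused whole. The fingers move at their own pace and stop on an object; "squeeze" is the grip in N (left out, the last holds). Time passes only in rows, so rows that do not move let the fingers close. It gives the time, the measured TCP pose, the force, the opening and the grip force at its end, in the units of the state.
- status.state(): the state, without advancing time (a new reading comes with each control period).
- viewer.get_image(name): name is "scene" or "side" or "wrist"; returns a dict with "image" (400x640x3 uint8, blue, green, red), "K" (3x3 intrinsics, pixels), "rvec" (rotation vector, rad) and "tvec" (3), from world to camera coordinates, as OpenCV has them. Camera axes: x right, y down, z forward; pixel columns grow to the right and rows downward; lengths in mm; the calibration is good to about 2 mm. The wrist camera is an equidistant fisheye: a pixel r from the principal point sees the ray r / f radians off the axis. A picture is of the moment at which its call begins. There is no depth.
- ticket.job_done(): hands the job in; it is judged then, once.
The state is a dict: "time": time; "qpos": joint angles; "qvel": joint speeds; "joint_efforts": joint torques, N m; "tcp_pos": TCP position; "tcp_rot": TCP orientation; "ft_force": force on the tool from outside, world axes, zero at the start; "torque": the same for the moment, N m; "width": finger opening in mm; "grasp_force": force on a finger pad.
Only numpy, scipy, OpenCV 4.12 (cv2) and the standard library are available. Lean on these libraries where they do the work, as an engineer would, in place of code of your own. Each camera call takes 0.05 s, during which the arm holds its last target. There are 200 camera calls.

## Working session

There is one attempt and no reset: what is moved stays moved. The work goes in short steps, Python scripts to look and compute and a tool call to move; the robot and the scene stay as the last step left them, time stands still between calls to the robot, and variables do not carry over. Pictures are saved under pics/ and viewed, at most 14 in all, crops included, and the job is handed in when it is done.

Besides the shell and the picture viewer there is one more tool, called after "Request:" in YAML: its name, and indented under it one key for each argument. jog_arm: Moves the arm, as the interface text tells. Its arguments: {"type":"object","properties":{"plan":{"type":"array","items":{"type":"object","properties":{"linear":{"type":"array","items":{"type":"number"}},"rotation":{"type":"array","items":{"type":"number"}},"claw":{"type":"number"}}}},"squeeze":{"type":"number"}},"required":["plan"]}

```bash
mkdir -p pics; ls; python3 - <<'E'
from bench import status, viewer, ticket, robot
import cv2
s=status.state(); print({k:s[k] for k in ('time','tcp_pos','tcp_rot','width','ft_force')}); print(robot.hold_point_z)
for n in ('scene','side','wrist'):
    d=viewer.get_image(n); cv2.imwrite(f'pics/{n}0.png',d['image']); print(n,d['K'],d['rvec'],d['tvec'])
E
```

```text
pics
{'time': 0.0, 'tcp_pos': array([197.1319151 , 513.20398376, 230.7243852 ]), 'tcp_rot': array([-1.51307447e-04,  1.82372838e-01,  9.83229278e-01, -5.58677521e-04]), 'width': 85.39577518306268, 'ft_force': array([ 0.43819149, -0.0027821 ,  0.04385718])}
18.700000000000003
scene [[433.6986519    0.         317.72724536]
 [  0.         433.6986519  195.96451154]
 [  0.           0.           1.        ]] [ 1.17194782 -1.88970136  1.22711421] [245.46147142 245.21274294 647.6532152 ]
side [[490.62080105   0.         312.57836144]
 [  0.         490.62080105 208.61502817]
 [  0.           0.           1.        ]] [ 2.0848035  -0.66841421  0.32485324] [-438.66829886  234.30475336 1218.12718408]
wrist [[309.70691629   0.         313.57903477]
 [  0.         309.70691629 199.73607299]
 [  0.           0.           1.        ]] [-2.38186854 -1.63466019 -0.2424408 ] [-549.5074501   -37.27308457  378.99426917]
```

View pics/scene0.png

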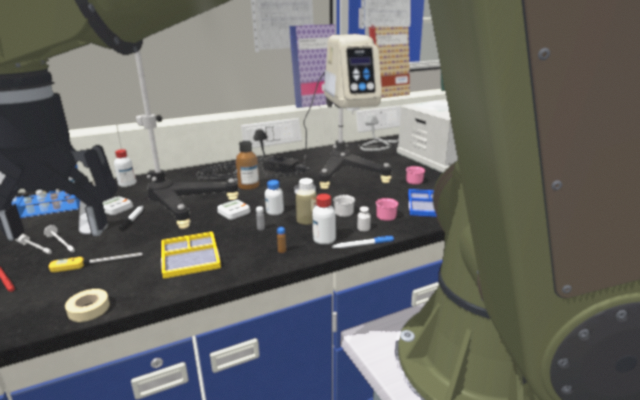

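View pics/side0.png

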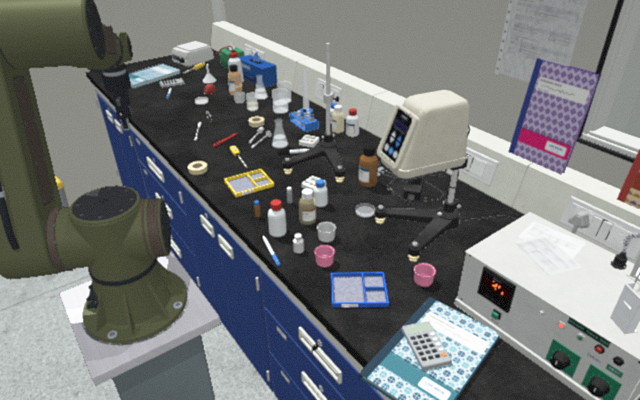

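The scene picture shows the yellow tray at about (190,255), the brown vial at (282,240), the red-cap bottle at (323,220), the cream bottle at (305,202) and the blue-cap bottle at (274,198). It also shows a white vial at (260,218), the weight at (364,217) and the steel cup at (344,205). The side picture shows the blue tray at (360,289), the yellow tray at (249,182) and all the stock between them. I'll confirm with an enlarged crop.

```bash
python3 - <<'E'
import cv2
i=cv2.imread('pics/side0.png')[160:310,215:415]
cv2.imwrite('pics/sidecrop.png',cv2.resize(i,(800,600),interpolation=cv2.INTER_CUBIC))
i=cv2.imread('pics/scene0.png')[160:280,150:310+140]
cv2.imwrite('pics/scenecrop.png',cv2.resize(i,(800,320),interpolation=cv2.INTER_CUBIC))
E
```

```text
(no output)
```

View pics/sidecrop.png

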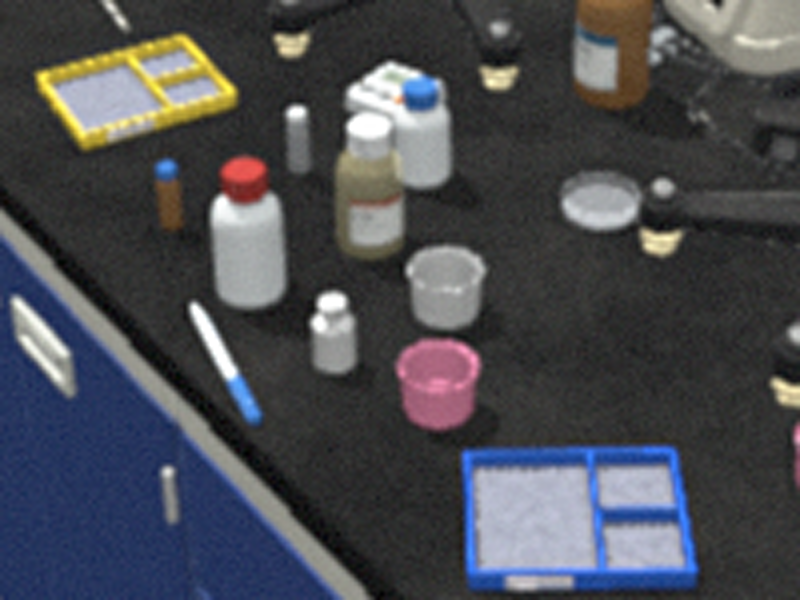

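View pics/scenecrop.png

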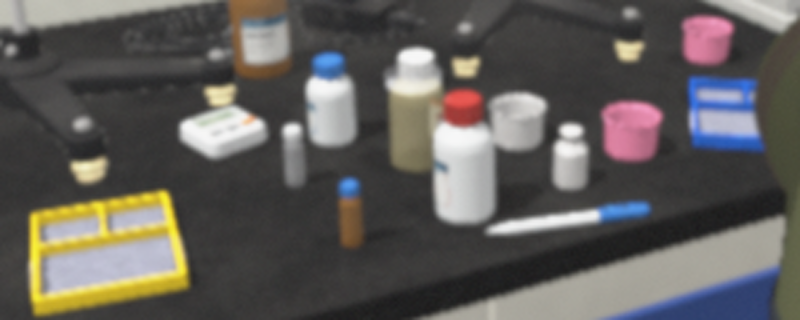

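The crops confirm the targets. In the side crop the red-cap bottle is at (249,235), the cream bottle with the white cap at (370,190), and the brown vial with the blue cap at (170,195). The white vial is at (298,140), the blue-cap bottle at (424,135), and the pale squat weight at (334,335). Three things have the cup's shape: grey (446,290), pink (438,385) and pink (800,460). The grey one is the steel cup, because the others are pink.

```bash
cat > loc.py <<'E'
import cv2,numpy as np
from scipy.optimize import least_squares
from bench import viewer
prof={'red':[(25,0),(25,70),(16,87),(16,105)],'vial':[(8.5,0),(8.5,44),(7.8,54)],'weight':[(14.5,0),(14.5,36),(8,55)],'bc':[(22,0),(22,55),(14,82)],'cup':[(20,0),(26.5,37)]}
prof['white']=prof['red']
obs={'red':((211,287,157,307),(433,497,91,222)),'white':((335,405,115,258),(387,443,48,171)),'bluev':((157,183,158,230),(338,363,178,248)),
'whitev':((285,311,105,174),(283,305,123,187)),'weight':((310,357,292,374),(552,589,125,189)),'bc':((395,452,76,187),(306,357,54,147)),'cup':((405,487,247,328),(489,547,92,150))}
t=np.linspace(0,2*np.pi,40)
cams=[viewer.get_image('side'),viewer.get_image('scene')]
def proj(d,P): return cv2.projectPoints(np.float64(P),d['rvec'],d['tvec'],d['K'],None)[0][:,0]
tf=[((215,160),4.),((150,160),800/300)]
def pix(k,uv): return (uv-np.array(tf[k][0]))*tf[k][1]
if __name__=='__main__':
  for n,o in obs.items():
    p=prof.get(n,prof['vial'])
    def res(v):
        r=[]
        P=np.concatenate([np.c_[v[0]+a*np.cos(t),v[1]+a*np.sin(t),0*t+h] for a,h in p])
        for k in (0,1):
            q=pix(k,proj(cams[k],P)); b=np.array([q[:,0].min(),q[:,0].max(),q[:,1].min(),q[:,1].max()])
            r+=list((b-o[k])/tf[k][1])
        return np.array(r)
    s=least_squares(res,[500,0]); print(n,s.x.round(1),s.fun.round(1))
  tr={'blue':([(463,450),(678,447),(696,573),(468,575)],(-1.57)),'yellow':([(37,75),(184,36),(238,93),(84,138)],(0))}
  for n,(c,_) in tr.items():
    best=None
    for y0 in np.arange(0,6.28,.5):
        def res(v):
            R=np.array([[np.cos(v[2]),-np.sin(v[2])],[np.sin(v[2]),np.cos(v[2])]])
            L=np.array([(-55.5,68.5),(-55.5,-68.5),(55.5,-68.5),(55.5,68.5)])@R.T+v[:2]
            return ((pix(0,proj(cams[0],np.c_[L,[14]*4]))-np.array(c))/4).ravel()
        s=least_squares(res,[450,0,y0])
        if best is None or s.cost<best.cost: best=s
    print(n,best.x.round(2),best.fun.round(1))
E
python3 loc.py
```

```text
red [440.1  41.5] [ 0.2 -0.2 -0.6 -0.3  1.  -0.6 -0.4  0.7]
white [545.7  39.4] [ 0.2 -0.  -1.6 -0.5  0.5  0.4  0.5  0.4]
bluev [433.6 149.2] [-0.1  0.2 -0.3 -0.7  0.5 -0.1  0.5 -0.1]
whitev [554.8 155.7] [ 0.4 -0.2 -0.5 -0.7  0.2  0.3  0.7  0. ]
weight [441.6 -64.7] [ 0.2 -0.6 -0.9 -0.8  1.1 -0.1 -0.8  0.3]
bc [630.6  90.8] [-0.2 -0.4 -0.8 -0.4  0.7 -0.2 -0.3 -0.3]
cup [539.2 -65.2] [ 1.  -0.9 -0.6 -0.9  0.9 -0.1  0.8 -0.3]
blue [ 477.   -287.42    7.08] [ -1.8  25.3   0.9  31.8  -1.8 -30.4   2.6 -35.8]
yellow [502.13 330.82   0.87] [  1.    9.4   4.9  20.5  -3.1 -10.7  -3.2 -23.1]
```

```bash
sed -i 's/L=np.array(.*)@R.T/L=np.array([(55.5,68.5),(55.5,-68.5),(-55.5,-68.5),(-55.5,68.5)])@R.T/' loc.py; python3 loc.py | tail -2; python3 - <<'E'
from bench import status
print(status.state()['tcp_rot'],status.state()['time'])
E
```

```text
blue [ 471.86 -293.98    0.95] [ 0.4  0.1 -0.5  0.4  0.  -0.1  0.1 -0.2]
yellow [499.81 324.99   1.46] [ 0.1  0.4  0.1 -0.  -0.2 -0.1  0.  -0.2]
[-3.31918539e-05  1.82382067e-01  9.83227726e-01 -1.39831755e-04] 0.35
```

```bash
cat > d.py <<'E'
import sys
from bench import status
from scipy.spatial.transform import Rotation as R
import numpy as np
s=status.state(); q=s['tcp_rot']; M=R.from_quat([*q[1:],q[0]])
print('t',round(s['time'],2),'tcp',s['tcp_pos'].round(1),'w',round(s['width'],1),'rotz',M.as_matrix().round(3).tolist())
for a in sys.argv[1:]:
    print(a,M.inv().apply(np.array(eval(a),float)-s['tcp_pos']).round(1))
E
python3 d.py 433.6,149.2,200
python3 - <<'E'
from loc import *
o=[(397,481,340,427),(601,662,101,160)]
p=prof['cup']
def res(v):
    r=[]
    P=np.concatenate([np.c_[v[0]+a*np.cos(t),v[1]+a*np.sin(t),0*t+h] for a,h in p])
    for k in (0,1):
        q=pix(k,proj(cams[k],P)); b=np.array([q[:,0].min(),q[:,0].max(),q[:,1].min(),q[:,1].max()]); r+=list((b-o[k])/tf[k][1])
    return np.array(r)
s=least_squares(res,[480,-110]); print('pink',s.x,s.fun.round(1))
E
```

```text
t 0.35 tcp [197.2 513.4 231.1] w 85.4 rotz [[-0.933, 0.359, -0.0], [0.359, 0.933, -0.0], [0.0, -0.0, -1.0]]
433.6,149.2,200 [-351.2 -255.1   31.2]
pink [ 471.80551215 -149.0940314 ] [ 0.6 -0.6 -0.7 -0.8  1.2 -0.3  0.7 -0.3]
```

Request:
jog_arm:
  plan:
    - {"linear": [-25,-18,0],"claw": 1}
    - {"linear": [-25,-18,0],"claw": 1}
    - {"linear": [-25,-18,0],"claw": 1}
    - {"linear": [-25,-18,0],"claw": 1}
    - {"linear": [-25,-18,0],"claw": 1}
    - {"linear": [-25,-18,0],"claw": 1}
    - {"linear": [-25,-18,0],"claw": 1}
    - {"linear": [-25,-18,0],"claw": 1}
    - {"linear": [-25,-18,0],"claw": 1}
    - {"linear": [-25,-18,0],"claw": 1}
    - {"linear": [-25,-18,0],"claw": 1}
    - {"linear": [-25,-18,0],"claw": 1}
    - {"linear": [-25,-18,0],"claw": 1}
    - {"linear": [-25,-20,0],"claw": 1}
    - {"linear": [0,0,0],"claw": 1}
    - {"linear": [0,0,0],"claw": 1}
  squeeze: 25

```text
invalid input at $.plan[0]: expected keys linear, rotation, claw
```

Request:
jog_arm:
  plan:
    - {"linear": [-25,-18,0],"rotation": [0,0,0],"claw": 1}
    - {"linear": [-25,-18,0],"rotation": [0,0,0],"claw": 1}
    - {"linear": [-25,-18,0],"rotation": [0,0,0],"claw": 1}
    - {"linear": [-25,-18,0],"rotation": [0,0,0],"claw": 1}
    - {"linear": [-25,-18,0],"rotation": [0,0,0],"claw": 1}
    - {"linear": [-25,-18,0],"rotation": [0,0,0],"claw": 1}
    - {"linear": [-25,-18,0],"rotation": [0,0,0],"claw": 1}
    - {"linear": [-25,-18,0],"rotation": [0,0,0],"claw": 1}
    - {"linear": [-25,-18,0],"rotation": [0,0,0],"claw": 1}
    - {"linear": [-25,-18,0],"rotation": [0,0,0],"claw": 1}
    - {"linear": [-25,-18,0],"rotation": [0,0,0],"claw": 1}
    - {"linear": [-25,-18,0],"rotation": [0,0,0],"claw": 1}
    - {"linear": [-25,-18,0],"rotation": [0,0,0],"claw": 1}
    - {"linear": [-25,-20,0],"rotation": [0,0,0],"claw": 1}
    - {"linear": [0,0,0],"rotation": [0,0,0],"claw": 1}
    - {"linear": [0,0,0],"rotation": [0,0,0],"claw": 1}
  squeeze: 25

```text
time: 1.78
tcp_pos: [433.3, 149.8, 231.2]
tcp_rot: [-0.0, 0.184, 0.983, 0.0]
ft_force: [0.3, 0.7, -0.4]
width: 85.4
grasp_force: 0.0
```

```bash
python3 d.py 433.6,149.2,110; python3 - <<'E'
from bench import viewer
import cv2
d=viewer.get_image('wrist'); cv2.imwrite('pics/w1.png',d['image'])
import numpy as np
R=cv2.Rodrigues(d['rvec'])[0]; K=d['K']
for n,p in dict(bluev=(433.6,149.2,54),red=(440.1,41.5,105),white=(545.7,39.4,105),whitev=(554.8,155.7,54),weight=(441.6,-64.7,55),bc=(630.6,90.8,82),yl=(473.5,327.9,3)).items():
    c=R@np.array(p)+d['tvec'].ravel(); th=np.arctan2(np.hypot(c[0],c[1]),c[2]); u=c[:2]/np.hypot(c[0],c[1])*th*K[0,0]+K[:2,2]; print(n,u.round(0))
E
```

```text
t 1.78 tcp [433.3 149.8 231.2] w 85.4 rotz [[-0.933, 0.361, -0.0], [0.361, 0.933, 0.0], [0.0, -0.0, -1.0]]
433.6,149.2,110 [ -0.5  -0.4 121.2]
bluev [313. 179.]
red [213. 237.]
white [257. 319.]
whitev [355. 270.]
weight [157. 247.]
bc [327. 345.]
yl [454. 151.]
```

View pics/w1.png

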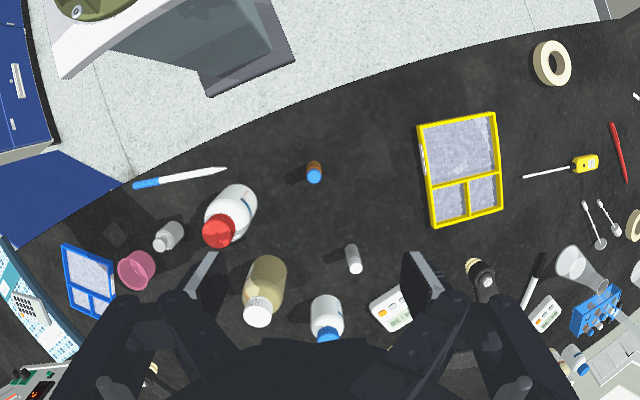

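Wrist view: the brown vial's cap is at (314,178), the red cap at (218,232), the white cap at (257,312) and the white vial at (355,258). These agree with the predictions within a few mm. Next I descend on the brown vial.

Request:
jog_arm:
  plan:
    - {"linear": [0,0,25],"rotation": [0,0,0],"claw": 1}
    - {"linear": [0,0,30],"rotation": [0,0,0],"claw": 1}
    - {"linear": [0,0,30],"rotation": [0,0,0],"claw": 1}
    - {"linear": [0,0,30],"rotation": [0,0,0],"claw": 1}
    - {"linear": [0,0,30],"rotation": [0,0,0],"claw": 0.8}
    - {"linear": [0,0,30],"rotation": [0,0,0],"claw": 0.7}
    - {"linear": [0,0,25],"rotation": [0,0,0],"claw": 0.6}
    - {"linear": [0,0,15],"rotation": [0,0,0],"claw": 0.6}
    - {"linear": [0,0,0],"rotation": [0,0,0],"claw": 0.3}
    - {"linear": [0,0,0],"rotation": [0,0,0],"claw": 0}
    - {"linear": [0,0,0],"rotation": [0,0,0],"claw": 0}
    - {"linear": [0,0,0],"rotation": [0,0,0],"claw": 0}
    - {"linear": [0,0,0],"rotation": [0,0,0],"claw": 0}
    - {"linear": [0,0,0],"rotation": [0,0,0],"claw": 0}
    - {"linear": [0,0,0],"rotation": [0,0,0],"claw": 0}
    - {"linear": [0,0,0],"rotation": [0,0,0],"claw": 0}

```text
time: 3.17
tcp_pos: [433.5, 151.0, 17.3]
tcp_rot: [0.001, 0.182, 0.983, 0.0]
ft_force: [-2.3, 0.3, 7.8]
width: 16.2
grasp_force: 26.8
```

Request:
jog_arm:
  plan:
    - {"linear": [0,0,-15],"rotation": [0,0,0],"claw": 0}
    - {"linear": [0,0,-35],"rotation": [0,0,0],"claw": 0}
    - {"linear": [0,0,-40],"rotation": [0,0,0],"claw": 0}
    - {"linear": [0,0,-40],"rotation": [0,0,0],"claw": 0}
    - {"linear": [-10,-20,-25],"rotation": [0,0,0],"claw": 0}
    - {"linear": [-15,-29,0],"rotation": [0,0,0],"claw": 0}
    - {"linear": [-15,-29,0],"rotation": [0,0,0],"claw": 0}
    - {"linear": [-15,-29,0],"rotation": [0,0,0],"claw": 0}
    - {"linear": [-15,-29,0],"rotation": [0,0,0],"claw": 0}
    - {"linear": [-15,-29,0],"rotation": [0,0,0],"claw": 0}
    - {"linear": [-15,-29,0],"rotation": [0,0,0],"claw": 0}
    - {"linear": [-15,-29,0],"rotation": [0,0,0],"claw": 0}
    - {"linear": [-15,-29,0],"rotation": [0,0,0],"claw": 0}
    - {"linear": [-15,-29,0],"rotation": [0,0,0],"claw": 0}
    - {"linear": [-15,-29,0],"rotation": [0,0,0],"claw": 0}
    - {"linear": [-15,-29,0],"rotation": [0,0,0],"claw": 0}
    - {"linear": [-15,-29,0],"rotation": [0,0,0],"claw": 0}
    - {"linear": [-15,-29,0],"rotation": [0,0,0],"claw": 0}
    - {"linear": [-15,-29,0],"rotation": [0,0,0],"claw": 0}
    - {"linear": [0,0,0],"rotation": [0,0,0],"claw": 0}

```text
time: 4.83
tcp_pos: [485.0, -330.3, 171.3]
tcp_rot: [0.0, 0.184, 0.983, -0.001]
ft_force: [0.1, -0.1, -0.4]
width: 16.2
grasp_force: 26.3
```

```bash
python3 d.py 488.6,-338.5,21 519.4,-295.5,21; python3 - <<'E'
from bench import viewer
import cv2
d=viewer.get_image('wrist'); cv2.imwrite('pics/w2.png',d['image'])
E
```

```text
t 4.83 tcp [ 485.  -330.3  171.3] w 16.2 rotz [[-0.932, 0.362, 0.0], [0.362, 0.932, -0.001], [-0.001, -0.001, -1.0]]
488.6,-338.5,21 [ -6.1  -6.2 150.3]
519.4,-295.5,21 [-19.3  45.1 150.3]
```

View pics/w2.png

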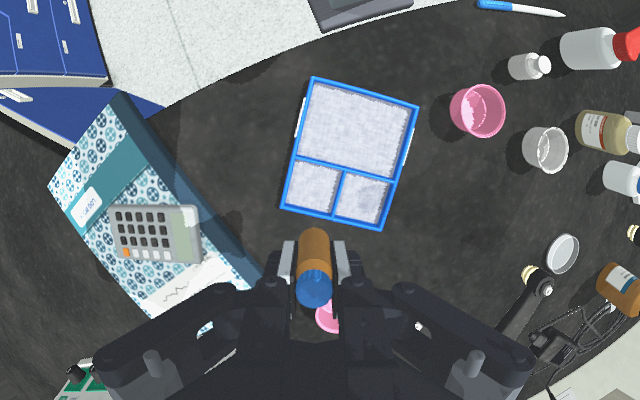

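The vial is held upright at (315,265). The blue tray's corners are at (314,76), (419,103), (383,230) and (281,208), which I'll use for a refined fit.

```bash
cat > trayfit.py <<'E'
import cv2,numpy as np
from bench import viewer
from scipy.optimize import least_squares
def fit(c,x0):
    d=viewer.get_image('wrist'); R=cv2.Rodrigues(d['rvec'])[0]; K=d['K']; t=d['tvec'].ravel()
    P=[]
    for u in c:
        v=(np.array(u)-K[:2,2])/K[0,0]; th=np.hypot(*v); r=R.T@np.r_[v/th*np.sin(th),np.cos(th)]; o=-R.T@t
        P.append((o+r*(14-o[2])/r[2])[:2])
    P=np.array(P); L=np.array([(-55.5,68.5),(55.5,68.5),(55.5,-68.5),(-55.5,-68.5)])
    f=lambda v:(L@np.array([[np.cos(v[2]),np.sin(v[2])],[-np.sin(v[2]),np.cos(v[2])]])+v[:2]-P).ravel()
    s=least_squares(f,x0); v=s.x; print('tray',v.round(2),s.fun.round(1))
    ex=np.array([np.cos(v[2]),np.sin(v[2])]); ey=np.array([-ex[1],ex[0]])
    for n,a in dict(large=(0,26.5),sm=(-26.5,-39.5),sp=(26.5,-39.5)).items(): print(n,(v[:2]+a[0]*ex+a[1]*ey).round(1))
E
python3 -c "
from trayfit import *
fit([(314,76),(419,103),(383,230),(281,208)],[472,-294,.95])"
```

```text
tray [ 472.2  -284.22    0.97] [-2.6 -1.6  1.6  1.2  0.9  0.5  0.1 -0.1]
large [ 450.4 -269.2]
sm [ 489.8 -328.4]
sp [ 519.8 -284.7]
```

```bash
python3 d.py; python3 - <<'E'
from bench import viewer
import cv2,numpy as np
for cam in('wrist','scene','side'):
    d=viewer.get_image(cam)
    R=cv2.Rodrigues(d['rvec'])[0]; K=d['K']
    if cam=='wrist': cv2.imwrite('pics/w3.png',d['image'])
    pts=dict(weight=(441.6,-64.7,55),wbase=(441.6,-64.7,0),pink=(471.8,-149.1,37),cup=(539.2,-65.2,37))
    for y,nm in((-294,'A'),(-284.2,'B')):
        e=np.array([np.cos(.95),np.sin(.95)]);f=np.array([-e[1],e[0]])
        for a,b in((-1,1),(1,1),(1,-1),(-1,-1)): pts[nm+str((a,b))]=(*(np.array([472,y])+a*55.5*e+b*68.5*f),14)
    img=d['image'].copy()
    for n,p in pts.items():
        c=R@np.array(p)+d['tvec'].ravel()
        if cam=='wrist':
            th=np.arctan2(np.hypot(c[0],c[1]),c[2]); u=c[:2]/np.hypot(c[0],c[1])*th*K[0,0]+K[:2,2]
        else: u=(K@(c/c[2]))[:2]
        if n[0]not in'AB' and cam=='wrist':print(n,u.round(1))
        if cam=='side' and n[0]in'AB':print(n,u.round(1))
E
```

```text
t 4.93 tcp [ 485.1 -326.5  171.1] w 16.0 rotz [[-0.933, 0.36, -0.0], [0.36, 0.933, 0.0], [0.0, 0.0, -1.0]]
weight [542.2  65.8]
wbase [512.5  69.3]
pink [478.7 114.5]
cup [549.2 153.3]
A(-1, 1) [332.1 303.5]
A(1, 1) [331.2 272.6]
A(1, -1) [384.1 272.1]
A(-1, -1) [389.1 303.1]
B(-1, 1) [329.7 301.1]
B(1, 1) [328.9 270.5]
B(1, -1) [381.5 270.1]
B(-1, -1) [386.3 300.7]
```

```bash
cat >> trayfit.py <<'E'
def corners(img,lo,hi,roi):
    h=cv2.cvtColor(img,cv2.COLOR_BGR2HSV); m=cv2.inRange(h,np.array(lo),np.array(hi)); z=np.zeros_like(m); x,y,X,Y=roi; z[y:Y,x:X]=m[y:Y,x:X]
    cs=max(cv2.findContours(cv2.morphologyEx(z,cv2.MORPH_CLOSE,np.ones((3,3))),cv2.RETR_EXTERNAL,cv2.CHAIN_APPROX_NONE)[0],key=cv2.contourArea)
    return cv2.approxPolyDP(cs,8,True)[:,0]
E
python3 -c "
from trayfit import *
import cv2
d=viewer.get_image('wrist');c=corners(d['image'],(100,150,60),(125,255,255),(260,50,440,250));print(c.tolist())
d2=viewer.get_image('side');print(corners(d2['image'],(100,150,60),(125,255,255),(320,260,400,320)).tolist())
i=min(range(len(c)),key=lambda k:c[k][1]); c=c[i:].tolist()+c[:i].tolist()
if len(c)==4: fit([c[0],c[3],c[2],c[1]],[472,-294,.95])
"; python3 d.py
```

```text
[[305, 78], [274, 209], [375, 233], [413, 108]]
[[384, 273], [331, 272], [332, 306], [341, 303], [334, 275], [361, 275], [363, 285], [364, 275], [381, 275], [384, 286], [364, 287], [358, 303], [388, 306]]
tray [ 472.83 -289.34    0.96] [-1.3  0.1 -0.1  1.   0.8  0.2  0.5 -1.3]
large [ 451.1 -274.1]
sm [ 490.  -333.7]
sp [ 520.4 -290.3]
t 5.23 tcp [ 485.7 -325.   171.6] w 16.3 rotz [[-0.934, 0.358, 0.0], [0.358, 0.934, -0.0], [-0.0, -0.0, -1.0]]
```

Request:
jog_arm:
  plan:
    - {"linear": [-4,-5,20],"rotation": [0,0,0],"claw": 0}
    - {"linear": [-3,-4,30],"rotation": [0,0,0],"claw": 0}
    - {"linear": [0,0,30],"rotation": [0,0,0],"claw": 0}
    - {"linear": [0,0,25],"rotation": [0,0,0],"claw": 0}
    - {"linear": [0,0,20],"rotation": [0,0,0],"claw": 0}
    - {"linear": [0,0,12],"rotation": [0,0,0],"claw": 0}
    - {"linear": [0,0,6],"rotation": [0,0,0],"claw": 0}
    - {"linear": [0,0,3],"rotation": [0,0,0],"claw": 0}
    - {"linear": [0,0,0],"rotation": [0,0,0],"claw": 0}
    - {"linear": [0,0,0],"rotation": [0,0,0],"claw": 0}
    - {"linear": [0,0,0],"rotation": [0,0,0],"claw": 0}
    - {"linear": [0,0,0],"rotation": [0,0,0],"claw": 0}

```text
time: 6.23
tcp_pos: [489.1, -336.9, 26.2]
tcp_rot: [0.001, 0.182, 0.983, -0.0]
ft_force: [-0.9, 0.5, -0.5]
width: 16.4
grasp_force: 26.3
```

Request:
jog_arm:
  plan:
    - {"linear": [0,0,3],"rotation": [0,0,0],"claw": 0}
    - {"linear": [0,0,2],"rotation": [0,0,0],"claw": 0}
    - {"linear": [0,0,0],"rotation": [0,0,0],"claw": 0}
    - {"linear": [0,0,0],"rotation": [0,0,0],"claw": 0}
    - {"linear": [0,0,0],"rotation": [0,0,0],"claw": 0}

```text
time: 6.65
tcp_pos: [488.9, -336.8, 20.4]
tcp_rot: [0.0, 0.182, 0.983, -0.0]
ft_force: [0.3, 0.2, 1.8]
width: 16.2
grasp_force: 26.4
```

Request:
jog_arm:
  plan:
    - {"linear": [0,0,0],"rotation": [0,0,0],"claw": 0.25}
    - {"linear": [0,0,0],"rotation": [0,0,0],"claw": 0.35}
    - {"linear": [0,0,0],"rotation": [0,0,0],"claw": 0.4}
    - {"linear": [0,0,0],"rotation": [0,0,0],"claw": 0.4}
    - {"linear": [0,0,-15],"rotation": [0,0,0],"claw": 0.4}
    - {"linear": [0,0,-30],"rotation": [0,0,0],"claw": 0.4}
    - {"linear": [0,0,-35],"rotation": [0,0,0],"claw": 0.4}
    - {"linear": [0,0,-35],"rotation": [0,0,0],"claw": 0.4}
    - {"linear": [14,24,-20],"rotation": [0,0,0],"claw": 0.6}
    - {"linear": [14,24,-10],"rotation": [0,0,0],"claw": 0.6}
    - {"linear": [14,24,0],"rotation": [0,0,0],"claw": 0.6}
    - {"linear": [14,24,0],"rotation": [0,0,0],"claw": 0.6}
    - {"linear": [14,24,0],"rotation": [0,0,0],"claw": 0.6}
    - {"linear": [14,24,0],"rotation": [0,0,0],"claw": 0.6}
    - {"linear": [14,24,0],"rotation": [0,0,0],"claw": 0.6}
    - {"linear": [14,24,0],"rotation": [0,0,0],"claw": 0.6}
    - {"linear": [15,23,0],"rotation": [0,0,0],"claw": 0.6}
    - {"linear": [15,22,0],"rotation": [0,0,0],"claw": 0.6}
    - {"linear": [0,0,0],"rotation": [0,0,0],"claw": 0.6}
    - {"linear": [0,0,0],"rotation": [0,0,0],"claw": 0.6}

```text
time: 8.32
tcp_pos: [441.2, -63.8, 165.5]
tcp_rot: [0.0, 0.181, 0.983, -0.0]
ft_force: [-0.0, 0.1, -0.2]
width: 51.2
grasp_force: 0.0
```

```bash
python3 d.py 441.6,-64.7,13
```

```text
t 8.32 tcp [441.2 -63.8 165.5] w 51.2 rotz [[-0.934, 0.357, 0.0], [0.357, 0.934, -0.0], [-0.0, -0.0, -1.0]]
441.6,-64.7,13 [ -0.7  -0.7 152.5]
```

Request:
jog_arm:
  plan:
    - {"linear": [-1,-1,25],"rotation": [0,0,0],"claw": 0.6}
    - {"linear": [0,0,35],"rotation": [0,0,0],"claw": 0.6}
    - {"linear": [0,0,35],"rotation": [0,0,0],"claw": 0.6}
    - {"linear": [0,0,28],"rotation": [0,0,0],"claw": 0.6}
    - {"linear": [0,0,20],"rotation": [0,0,0],"claw": 0.6}
    - {"linear": [0,0,11],"rotation": [0,0,0],"claw": 0.6}
    - {"linear": [0,0,0],"rotation": [0,0,0],"claw": 0.5}
    - {"linear": [0,0,0],"rotation": [0,0,0],"claw": 0.3}
    - {"linear": [0,0,0],"rotation": [0,0,0],"claw": 0}
    - {"linear": [0,0,0],"rotation": [0,0,0],"claw": 0}
    - {"linear": [0,0,0],"rotation": [0,0,0],"claw": 0}
    - {"linear": [0,0,0],"rotation": [0,0,0],"claw": 0}
    - {"linear": [0,0,0],"rotation": [0,0,0],"claw": 0}
  squeeze: 60

```text
time: 9.4
tcp_pos: [442.0, -65.9, 11.8]
tcp_rot: [0.0, 0.182, 0.983, -0.0]
ft_force: [-1.6, -0.9, 1.9]
width: 26.7
grasp_force: 59.4
```

Request:
jog_arm:
  plan:
    - {"linear": [0,0,-5],"rotation": [0,0,0],"claw": 0}
    - {"linear": [0,0,-5],"rotation": [0,0,0],"claw": 0}
    - {"linear": [0,0,0],"rotation": [0,0,0],"claw": 0}
    - {"linear": [0,0,0],"rotation": [0,0,0],"claw": 0}

```text
time: 9.73
tcp_pos: [442.0, -65.8, 21.7]
tcp_rot: [0.0, 0.182, 0.983, -0.0]
ft_force: [0.3, -0.0, -2.5]
width: 27.0
grasp_force: 59.2
```

```bash
python3 d.py; python3 - <<'E'
from bench import viewer
import cv2
a=viewer.get_image('side')['image'][200:320,260:420]; w=viewer.get_image('wrist')['image'][100:300,200:430]
import numpy as np
cv2.imwrite('pics/c4.png',np.vstack([cv2.resize(a,(400,300),interpolation=2),cv2.resize(w,(400,300))]))
E
```

```text
t 9.73 tcp [442.  -65.8  21.7] w 27.0 rotz [[-0.934, 0.359, 0.001], [0.359, 0.934, -0.0], [-0.001, 0.0, -1.0]]
```

View pics/c4.png

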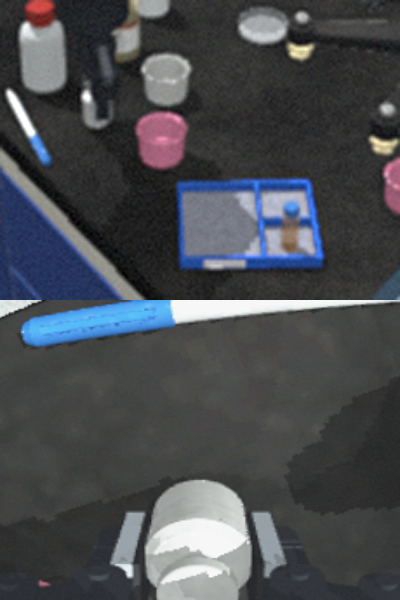

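Weight lifted and upright. The blue-capped vial stands upright in the front small compartment, at (290,228) in the upper crop.

Request:
jog_arm:
  plan:
    - {"linear": [0,0,-20],"rotation": [0,0,0],"claw": 0}
    - {"linear": [0,0,-35],"rotation": [0,0,0],"claw": 0}
    - {"linear": [0,0,-35],"rotation": [0,0,0],"claw": 0}
    - {"linear": [-6,-7,-20],"rotation": [0,0,0],"claw": 0}
    - {"linear": [-13,-16,0],"rotation": [0,0,0],"claw": 0}
    - {"linear": [-17,-20,0],"rotation": [0,0,0],"claw": 0}
    - {"linear": [-17,-20,0],"rotation": [0,0,0],"claw": 0}
    - {"linear": [-17,-20,0],"rotation": [0,0,0],"claw": 0}
    - {"linear": [-17,-20,0],"rotation": [0,0,0],"claw": 0}
    - {"linear": [-17,-20,0],"rotation": [0,0,0],"claw": 0}
    - {"linear": [-17,-20,0],"rotation": [0,0,0],"claw": 0}
    - {"linear": [-15,-18,0],"rotation": [0,0,0],"claw": 0}
    - {"linear": [-12,-15,0],"rotation": [0,0,0],"claw": 0}
    - {"linear": [-6,-8,0],"rotation": [0,0,0],"claw": 0}
    - {"linear": [0,0,0],"rotation": [0,0,0],"claw": 0}
    - {"linear": [0,0,0],"rotation": [0,0,0],"claw": 0}
    - {"linear": [0,0,0],"rotation": [0,0,0],"claw": 0}

```text
time: 11.25
tcp_pos: [519.3, -291.8, 131.1]
tcp_rot: [-0.0, 0.182, 0.983, 0.0]
ft_force: [-0.4, -0.3, -1.9]
width: 26.8
grasp_force: 59.6
```

```bash
python3 d.py 520,-293,16
```

```text
t 11.25 tcp [ 519.3 -291.8  131.1] w 26.8 rotz [[-0.934, 0.358, -0.001], [0.358, 0.934, 0.001], [0.001, 0.0, -1.0]]
520,-293,16 [ -1.1  -0.9 115.1]
```

Request:
jog_arm:
  plan:
    - {"linear": [-1,-1,20],"rotation": [0,0,0],"claw": 0}
    - {"linear": [0,0,30],"rotation": [0,0,0],"claw": 0}
    - {"linear": [0,0,25],"rotation": [0,0,0],"claw": 0}
    - {"linear": [0,0,18],"rotation": [0,0,0],"claw": 0}
    - {"linear": [0,0,10],"rotation": [0,0,0],"claw": 0}
    - {"linear": [0,0,6],"rotation": [0,0,0],"claw": 0}
    - {"linear": [0,0,3],"rotation": [0,0,0],"claw": 0}
    - {"linear": [0,0,2],"rotation": [0,0,0],"claw": 0}
    - {"linear": [0,0,1],"rotation": [0,0,0],"claw": 0}
    - {"linear": [0,0,0],"rotation": [0,0,0],"claw": 0}
    - {"linear": [0,0,0],"rotation": [0,0,0],"claw": 0}
    - {"linear": [0,0,0],"rotation": [0,0,0],"claw": 0}

```text
time: 12.25
tcp_pos: [520.3, -294.3, 16.9]
tcp_rot: [0.0, 0.182, 0.983, -0.0]
ft_force: [0.5, -0.4, -1.4]
width: 26.9
grasp_force: 59.6
```

Request:
jog_arm:
  plan:
    - {"linear": [0,0,1],"rotation": [0,0,0],"claw": 0}
    - {"linear": [0,0,1],"rotation": [0,0,0],"claw": 0}
    - {"linear": [0,0,0],"rotation": [0,0,0],"claw": 0}
    - {"linear": [0,0,0],"rotation": [0,0,0],"claw": 0.33}
    - {"linear": [0,0,0],"rotation": [0,0,0],"claw": 0.4}
    - {"linear": [0,0,0],"rotation": [0,0,0],"claw": 0.45}
    - {"linear": [0,0,0],"rotation": [0,0,0],"claw": 0.45}
    - {"linear": [0,0,-15],"rotation": [0,0,0],"claw": 0.45}
    - {"linear": [0,0,-35],"rotation": [0,0,0],"claw": 0.45}
    - {"linear": [0,0,-40],"rotation": [0,0,0],"claw": 0.45}
    - {"linear": [0,0,-40],"rotation": [0,0,0],"claw": 0.45}
    - {"linear": [0,0,-35],"rotation": [0,0,0],"claw": 0.6}
    - {"linear": [20,29,0],"rotation": [0,0,0],"claw": 0.7}
    - {"linear": [20,29,0],"rotation": [0,0,0],"claw": 0.7}
    - {"linear": [20,29,0],"rotation": [0,0,0],"claw": 0.7}
    - {"linear": [20,29,0],"rotation": [0,0,0],"claw": 0.7}
    - {"linear": [20,29,0],"rotation": [0,0,0],"claw": 0.7}
    - {"linear": [20,29,0],"rotation": [0,0,0],"claw": 0.7}
    - {"linear": [20,29,0],"rotation": [0,0,0],"claw": 0.7}
    - {"linear": [20,29,0],"rotation": [0,0,0],"claw": 0.7}

```text
time: 13.92
tcp_pos: [453.2, -18.7, 179.4]
tcp_rot: [0.0, 0.182, 0.983, 0.0]
ft_force: [-0.4, -0.2, 0.3]
width: 59.9
grasp_force: 0.0
```

Request:
jog_arm:
  plan:
    - {"linear": [16,23,0],"rotation": [0,0,0],"claw": 0.7}
    - {"linear": [11,17,0],"rotation": [0,0,0],"claw": 0.7}
    - {"linear": [8,12,0],"rotation": [0,0,0],"claw": 0.7}
    - {"linear": [0,0,0],"rotation": [0,0,0],"claw": 0.7}
    - {"linear": [0,0,0],"rotation": [0,0,0],"claw": 0.7}
    - {"linear": [0,0,0],"rotation": [0,0,0],"claw": 0.7}

```text
time: 14.42
tcp_pos: [440.1, 40.4, 179.3]
tcp_rot: [0.0, 0.182, 0.983, -0.0]
ft_force: [-0.8, 0.2, -0.2]
width: 59.6
grasp_force: 0.0
```

```bash
python3 d.py 440.1,41.5,76; python3 - <<'E'
from bench import viewer
import cv2
d=viewer.get_image('wrist'); cv2.imwrite('pics/w5.png',d['image'])
import numpy as np
R=cv2.Rodrigues(d['rvec'])[0]; K=d['K']
for n,p in dict(red=(440.1,41.5,105),white=(545.7,39.4,105),whitev=(554.8,155.7,54)).items():
    c=R@np.array(p)+d['tvec'].ravel(); th=np.arctan2(np.hypot(c[0],c[1]),c[2]); u=c[:2]/np.hypot(c[0],c[1])*th*K[0,0]+K[:2,2]; print(n,u.round(0))
E
```

```text
t 14.42 tcp [440.1  40.4 179.3] w 59.6 rotz [[-0.933, 0.359, 0.0], [0.359, 0.933, -0.0], [-0.0, -0.0, -1.0]]
440.1,41.5,76 [  0.4   1.  103.3]
red [315. 209.]
white [356. 316.]
whitev [456. 253.]
```

View pics/w5.png

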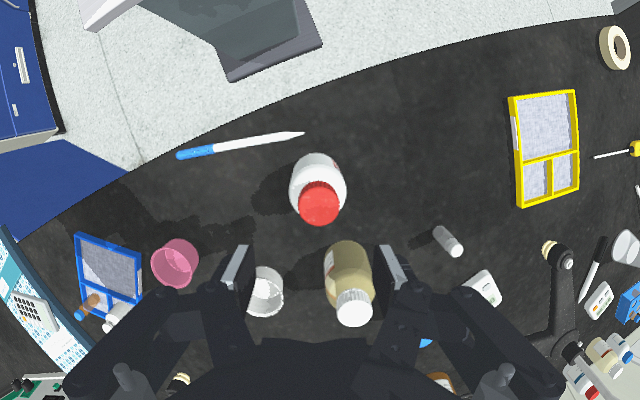

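The red cap top is at (319,205) against (315,209) predicted, so I correct by about 3 mm. The white cap is at (354,307) and the white vial at (456,249). In the blue tray, the vial and weight stand at (88,305) and (118,318).

Request:
jog_arm:
  plan:
    - {"linear": [2,2,0],"rotation": [0,0,0],"claw": 1}
    - {"linear": [0,0,10],"rotation": [0,0,0],"claw": 1}
    - {"linear": [0,0,20],"rotation": [0,0,0],"claw": 1}
    - {"linear": [0,0,30],"rotation": [0,0,0],"claw": 1}
    - {"linear": [0,0,30],"rotation": [0,0,0],"claw": 1}
    - {"linear": [0,0,25],"rotation": [0,0,0],"claw": 1}
    - {"linear": [0,0,16],"rotation": [0,0,0],"claw": 1}
    - {"linear": [0,0,10],"rotation": [0,0,0],"claw": 1}
    - {"linear": [0,0,0],"rotation": [0,0,0],"claw": 0.7}
    - {"linear": [0,0,0],"rotation": [0,0,0],"claw": 0.5}
    - {"linear": [0,0,0],"rotation": [0,0,0],"claw": 0.3}
    - {"linear": [0,0,0],"rotation": [0,0,0],"claw": 0.3}
    - {"linear": [0,0,0],"rotation": [0,0,0],"claw": 0.3}
    - {"linear": [0,0,0],"rotation": [0,0,0],"claw": 0.3}
    - {"linear": [0,0,0],"rotation": [0,0,0],"claw": 0.3}
  squeeze: 40

```text
time: 15.72
tcp_pos: [439.6, 43.5, 39.4]
tcp_rot: [0.001, 0.182, 0.983, 0.0]
ft_force: [-0.6, -0.8, 7.9]
width: 47.6
grasp_force: 42.5
```

Request:
jog_arm:
  plan:
    - {"linear": [0,0,-10],"rotation": [0,0,0],"claw": 0.3}
    - {"linear": [0,0,-25],"rotation": [0,0,0],"claw": 0.3}
    - {"linear": [0,0,-35],"rotation": [0,0,0],"claw": 0.3}
    - {"linear": [0,0,-35],"rotation": [0,0,0],"claw": 0.3}
    - {"linear": [-4,-8,-15],"rotation": [0,0,0],"claw": 0.3}
    - {"linear": [-8,-18,0],"rotation": [0,0,0],"claw": 0.3}
    - {"linear": [-11,-26,0],"rotation": [0,0,0],"claw": 0.3}
    - {"linear": [-12,-28,0],"rotation": [0,0,0],"claw": 0.3}
    - {"linear": [-12,-28,0],"rotation": [0,0,0],"claw": 0.3}
    - {"linear": [-12,-28,0],"rotation": [0,0,0],"claw": 0.3}
    - {"linear": [-12,-28,0],"rotation": [0,0,0],"claw": 0.3}
    - {"linear": [-12,-28,0],"rotation": [0,0,0],"claw": 0.3}
    - {"linear": [-12,-28,0],"rotation": [0,0,0],"claw": 0.3}
    - {"linear": [-12,-28,0],"rotation": [0,0,0],"claw": 0.3}
    - {"linear": [-9,-22,0],"rotation": [0,0,0],"claw": 0.3}
    - {"linear": [-6,-16,0],"rotation": [0,0,0],"claw": 0.3}
    - {"linear": [-3,-8,0],"rotation": [0,0,0],"claw": 0.3}
    - {"linear": [0,0,0],"rotation": [0,0,0],"claw": 0.3}
    - {"linear": [0,0,0],"rotation": [0,0,0],"claw": 0.3}
    - {"linear": [0,0,0],"rotation": [0,0,0],"claw": 0.3}

```text
time: 17.38
tcp_pos: [450.1, -274.7, 158.5]
tcp_rot: [-0.0, 0.182, 0.983, 0.0]
ft_force: [1.1, 0.7, -2.0]
width: 47.5
grasp_force: 42.2
```

```bash
python3 d.py 451,-276,43; python3 - <<'E'
from bench import viewer
import cv2
d=viewer.get_image('wrist'); cv2.imwrite('pics/w6.png',d['image'])
E
```

```text
t 17.38 tcp [ 450.1 -274.7  158.5] w 47.5 rotz [[-0.934, 0.358, -0.0], [0.358, 0.934, 0.0], [0.0, 0.0, -1.0]]
451,-276,43 [ -1.3  -0.9 115.5]
```

View pics/w6.png

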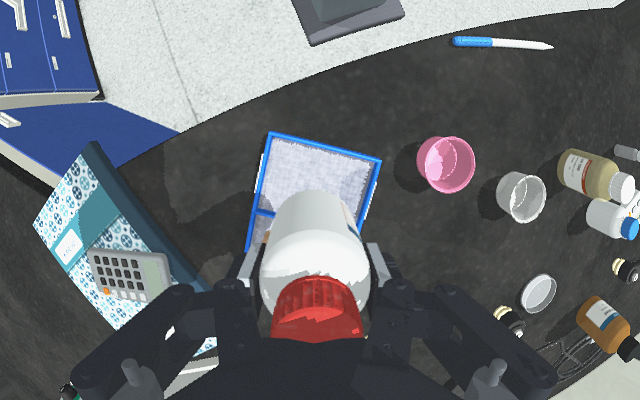

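Wrist view: the red-cap bottle is held straight, with its base over the large compartment at (315,215). Lowering it.

Request:
jog_arm:
  plan:
    - {"linear": [-1,-1,20],"rotation": [0,0,0],"claw": 0.3}
    - {"linear": [0,0,30],"rotation": [0,0,0],"claw": 0.3}
    - {"linear": [0,0,25],"rotation": [0,0,0],"claw": 0.3}
    - {"linear": [0,0,18],"rotation": [0,0,0],"claw": 0.3}
    - {"linear": [0,0,10],"rotation": [0,0,0],"claw": 0.3}
    - {"linear": [0,0,5],"rotation": [0,0,0],"claw": 0.3}
    - {"linear": [0,0,3],"rotation": [0,0,0],"claw": 0.3}
    - {"linear": [0,0,2],"rotation": [0,0,0],"claw": 0.3}
    - {"linear": [0,0,0],"rotation": [0,0,0],"claw": 0.3}
    - {"linear": [0,0,0],"rotation": [0,0,0],"claw": 0.3}
    - {"linear": [0,0,0],"rotation": [0,0,0],"claw": 0.3}

```text
time: 18.35
tcp_pos: [450.9, -277.2, 46.0]
tcp_rot: [0.001, 0.182, 0.983, -0.0]
ft_force: [-0.0, 0.6, -1.8]
width: 47.8
grasp_force: 42.2
```

Request:
jog_arm:
  plan:
    - {"linear": [0,0,2],"rotation": [0,0,0],"claw": 0.3}
    - {"linear": [0,0,1],"rotation": [0,0,0],"claw": 0.3}
    - {"linear": [0,0,1],"rotation": [0,0,0],"claw": 0.3}
    - {"linear": [0,0,0],"rotation": [0,0,0],"claw": 0.3}
    - {"linear": [0,0,0],"rotation": [0,0,0],"claw": 0.3}
    - {"linear": [0,0,0],"rotation": [0,0,0],"claw": 0.58}
    - {"linear": [0,0,0],"rotation": [0,0,0],"claw": 0.65}
    - {"linear": [0,0,0],"rotation": [0,0,0],"claw": 0.72}
    - {"linear": [0,0,0],"rotation": [0,0,0],"claw": 0.75}
    - {"linear": [0,0,0],"rotation": [0,0,0],"claw": 0.75}
    - {"linear": [0,0,-15],"rotation": [0,0,0],"claw": 0.75}
    - {"linear": [0,0,-30],"rotation": [0,0,0],"claw": 0.75}
    - {"linear": [0,0,-35],"rotation": [0,0,0],"claw": 0.75}
    - {"linear": [0,0,-35],"rotation": [0,0,0],"claw": 0.75}
    - {"linear": [0,0,-25],"rotation": [0,0,0],"claw": 0.75}
    - {"linear": [3,20,0],"rotation": [0,0,0],"claw": 0.6}
    - {"linear": [4,30,0],"rotation": [0,0,0],"claw": 0.6}
    - {"linear": [4,30,0],"rotation": [0,0,0],"claw": 0.6}
    - {"linear": [4,30,0],"rotation": [0,0,0],"claw": 0.6}
    - {"linear": [4,30,0],"rotation": [0,0,0],"claw": 0.6}

```text
time: 20.02
tcp_pos: [483.1, -138.2, 181.3]
tcp_rot: [0.0, 0.183, 0.983, -0.0]
ft_force: [1.0, 0.6, -0.8]
width: 51.3
grasp_force: 0.0
```

Request:
jog_arm:
  plan:
    - {"linear": [4,30,0],"rotation": [0,0,0],"claw": 0.6}
    - {"linear": [4,30,0],"rotation": [0,0,0],"claw": 0.6}
    - {"linear": [4,30,0],"rotation": [0,0,0],"claw": 0.6}
    - {"linear": [4,30,0],"rotation": [0,0,0],"claw": 0.6}
    - {"linear": [4,30,0],"rotation": [0,0,0],"claw": 0.6}
    - {"linear": [4,30,0],"rotation": [0,0,0],"claw": 0.6}
    - {"linear": [4,30,0],"rotation": [0,0,0],"claw": 0.6}
    - {"linear": [4,30,0],"rotation": [0,0,0],"claw": 0.6}
    - {"linear": [5,28,0],"rotation": [0,0,0],"claw": 0.6}
    - {"linear": [4,22,0],"rotation": [0,0,0],"claw": 0.6}
    - {"linear": [2,10,0],"rotation": [0,0,0],"claw": 0.6}
    - {"linear": [0,0,0],"rotation": [0,0,0],"claw": 0.6}
    - {"linear": [0,0,0],"rotation": [0,0,0],"claw": 0.6}
    - {"linear": [0,0,0],"rotation": [0,0,0],"claw": 0.6}

```text
time: 21.18
tcp_pos: [550.5, 154.8, 181.2]
tcp_rot: [-0.0, 0.183, 0.983, -0.0]
ft_force: [0.7, 0.6, -0.2]
width: 51.2
grasp_force: 0.0
```

```bash
python3 d.py 553,155.7,17; python3 - <<'E'
from bench import viewer
import cv2
d=viewer.get_image('wrist'); cv2.imwrite('pics/w7.png',d['image'])
import numpy as np
R=cv2.Rodrigues(d['rvec'])[0]; K=d['K']
for n,p in dict(whitev=(554.8,155.7,54),white=(545.7,39.4,105),bc=(630.6,90.8,82)).items():
    c=R@np.array(p)+d['tvec'].ravel(); th=np.arctan2(np.hypot(c[0],c[1]),c[2]); u=c[:2]/np.hypot(c[0],c[1])*th*K[0,0]+K[:2,2]; print(n,u.round(0))
E
```

```text
t 21.18 tcp [550.5 154.8 181.2] w 51.2 rotz [[-0.933, 0.359, -0.0], [0.359, 0.933, -0.0], [0.0, -0.0, -1.0]]
553,155.7,17 [ -2.1   1.8 164.2]
whitev [316. 195.]
white [183. 251.]
bc [281. 299.]
```

View pics/w7.png

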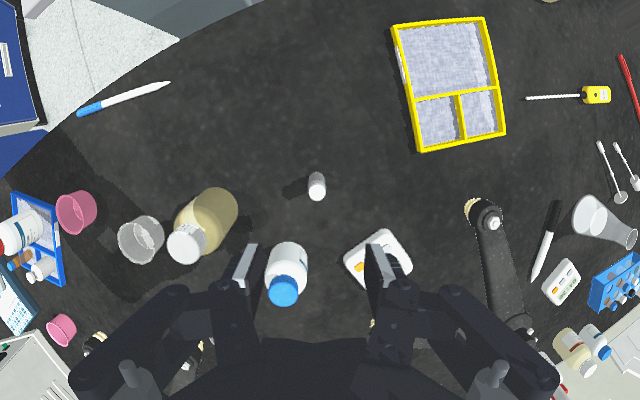

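Wrist view: the white vial's cap is at (318,190), clear of its neighbours. The yellow tray's corners are near (392,25), (483,17), (505,133) and (420,151). At the far left, the red-cap bottle, vial and weight stand in the blue tray.

Request:
jog_arm:
  plan:
    - {"linear": [-2,2,20],"rotation": [0,0,0],"claw": 0.6}
    - {"linear": [0,0,30],"rotation": [0,0,0],"claw": 0.6}
    - {"linear": [0,0,35],"rotation": [0,0,0],"claw": 0.6}
    - {"linear": [0,0,35],"rotation": [0,0,0],"claw": 0.6}
    - {"linear": [0,0,25],"rotation": [0,0,0],"claw": 0.6}
    - {"linear": [0,0,13],"rotation": [0,0,0],"claw": 0.6}
    - {"linear": [0,0,6],"rotation": [0,0,0],"claw": 0.6}
    - {"linear": [0,0,0],"rotation": [0,0,0],"claw": 0.5}
    - {"linear": [0,0,0],"rotation": [0,0,0],"claw": 0.3}
    - {"linear": [0,0,0],"rotation": [0,0,0],"claw": 0}
    - {"linear": [0,0,0],"rotation": [0,0,0],"claw": 0}
    - {"linear": [0,0,0],"rotation": [0,0,0],"claw": 0}
    - {"linear": [0,0,0],"rotation": [0,0,0],"claw": 0}
    - {"linear": [0,0,0],"rotation": [0,0,0],"claw": 0}
    - {"linear": [0,0,0],"rotation": [0,0,0],"claw": 0}
  squeeze: 25

```text
time: 22.48
tcp_pos: [554.1, 157.2, 19.0]
tcp_rot: [0.001, 0.182, 0.983, 0.0]
ft_force: [-0.6, -0.6, 8.2]
width: 16.1
grasp_force: 25.1
```

```bash
python3 d.py 536.2,294.3,21; python3 -c "
from trayfit import *
d=viewer.get_image('side');i=d['image'];print(corners(i,(22,150,90),(35,255,255),(220,165,280,200)).tolist())"
```

```text
t 22.48 tcp [554.1 157.2  19. ] w 16.1 rotz [[-0.934, 0.359, 0.003], [0.359, 0.934, 0.0], [-0.003, 0.001, -1.0]]
536.2,294.3,21 [ 65.9 121.6  -2. ]
[[273, 186], [261, 169], [224, 178], [235, 196], [227, 180], [264, 174], [255, 184], [270, 181], [254, 191]]
```

Request:
jog_arm:
  plan:
    - {"linear": [0,0,-15],"rotation": [0,0,0],"claw": 0}
    - {"linear": [0,0,-35],"rotation": [0,0,0],"claw": 0}
    - {"linear": [0,0,-40],"rotation": [0,0,0],"claw": 0}
    - {"linear": [0,0,-40],"rotation": [0,0,0],"claw": 0}
    - {"linear": [5,10,-20],"rotation": [0,0,0],"claw": 0}
    - {"linear": [11,20,0],"rotation": [0,0,0],"claw": 0}
    - {"linear": [13,24,0],"rotation": [0,0,0],"claw": 0}
    - {"linear": [13,24,0],"rotation": [0,0,0],"claw": 0}
    - {"linear": [12,22,0],"rotation": [0,0,0],"claw": 0}
    - {"linear": [8,14,0],"rotation": [0,0,0],"claw": 0}
    - {"linear": [4,7,0],"rotation": [0,0,0],"claw": 0}
    - {"linear": [0,0,0],"rotation": [0,0,0],"claw": 0}
    - {"linear": [0,0,0],"rotation": [0,0,0],"claw": 0}
    - {"linear": [0,0,0],"rotation": [0,0,0],"claw": 0}
    - {"linear": [0,0,0],"rotation": [0,0,0],"claw": 0}

```text
time: 23.78
tcp_pos: [535.2, 292.7, 167.4]
tcp_rot: [0.0, 0.183, 0.983, -0.0]
ft_force: [-1.5, -0.7, -0.2]
width: 16.0
grasp_force: 24.5
```

```bash
python3 -c "
from trayfit import *
d=viewer.get_image('wrist');cv2.imwrite('pics/w8.png',d['image']);c=corners(d['image'],(22,150,90),(35,255,255),(200,30,440,300));print(c.tolist())
i=min(range(len(c)),key=lambda k:c[k].sum()); c=c[i:].tolist()+c[:i].tolist()
if len(c)==4: fit([c[0],c[3],c[2],c[1]],[500,325,1.46])
"; python3 d.py 536.2,294.3,23
```

```text
[[380, 56], [268, 82], [303, 215], [407, 190]]
tray [500.7  334.09   1.44] [-0.8 -0.9 -0.1  0.7  0.7  0.9  0.2 -0.6]
large [474.4 337.5]
sm [536.5 302.8]
sp [543.2 355.4]
t 23.88 tcp [535.2 292.9 167.4] w 16.1 rotz [[-0.933, 0.36, 0.0], [0.36, 0.933, 0.0], [-0.0, 0.0, -1.0]]
536.2,294.3,23 [ -0.4   1.7 144.4]
```

View pics/w8.png

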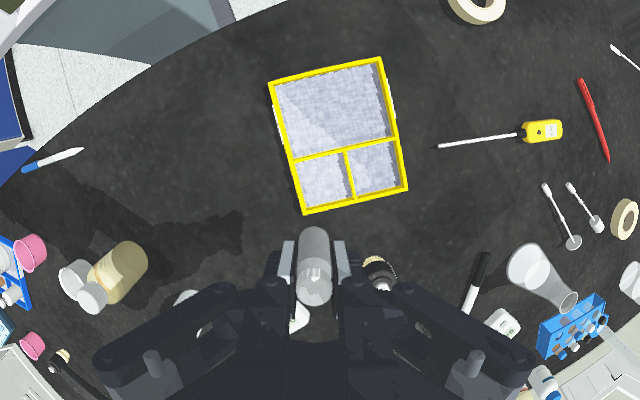

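The vial hangs straight at (313,265), and the yellow tray is clear at (268..407, 56..215). The wrist and side estimates differ by 9 mm, so I cross-check the tray with the scene camera.

```bash
python3 - <<'E'
from trayfit import *
import cv2
i=cv2.imread('pics/scene0.png'); print(corners(i,(20,120,80),(35,255,255),(150,225,230,290)).tolist())
for cam in('scene','side'):
    d=viewer.get_image(cam)
    for x,y,w in((499.8,325,1.46),(500.7,334.1,1.44)):
        e=np.array([np.cos(w),np.sin(w)]);f=np.array([-e[1],e[0]])
        for z in (14,0):
            P=np.array([(*(np.array([x,y])+a*55.5*e+b*68.5*f),z) for a,b in((-1,1),(1,1),(1,-1),(-1,-1))])
            print(cam,y,z,cv2.projectPoints(P,d['rvec'],d['tvec'],d['K'],None)[0][:,0].round(0).tolist())
# wrist check of known bottle bodies
d=viewer.get_image('wrist');R=cv2.Rodrigues(d['rvec'])[0];K=d['K']
for p in((545.7,39.4,105),(545.7,39.4,0),(630.6,90.8,82)):
    c=R@np.array(p)+d['tvec'].ravel();h=np.hypot(*c[:2]);print((c[:2]/h*np.arctan2(h,c[2])*K[0,0]+K[:2,2]).round(0))
E
```

```text
[[213, 232], [162, 239], [162, 277], [219, 268]]
scene 325 14 [[225.0, 262.0], [168.0, 272.0], [166.0, 240.0], [216.0, 232.0]]
scene 325 0 [[225.0, 267.0], [169.0, 278.0], [167.0, 246.0], [217.0, 237.0]]
scene 334.1 14 [[220.0, 263.0], [162.0, 273.0], [162.0, 241.0], [213.0, 233.0]]
scene 334.1 0 [[220.0, 269.0], [163.0, 279.0], [163.0, 246.0], [213.0, 238.0]]
side 325 14 [[236.0, 194.0], [224.0, 179.0], [261.0, 169.0], [274.0, 183.0]]
side 325 0 [[237.0, 198.0], [225.0, 183.0], [261.0, 172.0], [275.0, 187.0]]
side 334.1 14 [[235.0, 193.0], [223.0, 178.0], [260.0, 168.0], [273.0, 182.0]]
side 334.1 0 [[235.0, 196.0], [224.0, 181.0], [261.0, 171.0], [273.0, 186.0]]
[ 88. 305.]
[133. 260.]
[172. 346.]
```

The scene camera agrees with the wrist fit (y=334), so I use small compartment (536.5, 302.8).

Request:
jog_arm:
  plan:
    - {"linear": [2,5,20],"rotation": [0,0,0],"claw": 0}
    - {"linear": [0,4,30],"rotation": [0,0,0],"claw": 0}
    - {"linear": [0,0,30],"rotation": [0,0,0],"claw": 0}
    - {"linear": [0,0,25],"rotation": [0,0,0],"claw": 0}
    - {"linear": [0,0,18],"rotation": [0,0,0],"claw": 0}
    - {"linear": [0,0,10],"rotation": [0,0,0],"claw": 0}
    - {"linear": [0,0,5],"rotation": [0,0,0],"claw": 0}
    - {"linear": [0,0,3],"rotation": [0,0,0],"claw": 0}
    - {"linear": [0,0,1],"rotation": [0,0,0],"claw": 0}
    - {"linear": [0,0,0],"rotation": [0,0,0],"claw": 0}
    - {"linear": [0,0,0],"rotation": [0,0,0],"claw": 0}
    - {"linear": [0,0,0],"rotation": [0,0,0],"claw": 0}

```text
time: 25.03
tcp_pos: [536.6, 303.0, 26.1]
tcp_rot: [0.001, 0.182, 0.983, 0.0]
ft_force: [-0.6, 0.0, 0.2]
width: 16.3
grasp_force: 24.5
```

Request:
jog_arm:
  plan:
    - {"linear": [0,0,2],"rotation": [0,0,0],"claw": 0}
    - {"linear": [0,0,1],"rotation": [0,0,0],"claw": 0}
    - {"linear": [0,0,1],"rotation": [0,0,0],"claw": 0}
    - {"linear": [0,0,0],"rotation": [0,0,0],"claw": 0}
    - {"linear": [0,0,0],"rotation": [0,0,0],"claw": 0.25}
    - {"linear": [0,0,0],"rotation": [0,0,0],"claw": 0.35}
    - {"linear": [0,0,0],"rotation": [0,0,0],"claw": 0.4}
    - {"linear": [0,0,0],"rotation": [0,0,0],"claw": 0.4}
    - {"linear": [0,0,-15],"rotation": [0,0,0],"claw": 0.4}
    - {"linear": [0,0,-30],"rotation": [0,0,0],"claw": 0.4}
    - {"linear": [0,0,-40],"rotation": [0,0,0],"claw": 0.4}
    - {"linear": [0,0,-40],"rotation": [0,0,0],"claw": 0.4}
    - {"linear": [0,0,-35],"rotation": [0,0,0],"claw": 0.6}
    - {"linear": [-6,-14,0],"rotation": [0,0,0],"claw": 1}
    - {"linear": [-10,-26,0],"rotation": [0,0,0],"claw": 1}
    - {"linear": [-12,-30,0],"rotation": [0,0,0],"claw": 1}
    - {"linear": [-12,-30,0],"rotation": [0,0,0],"claw": 1}
    - {"linear": [-12,-30,0],"rotation": [0,0,0],"claw": 1}
    - {"linear": [-12,-30,0],"rotation": [0,0,0],"claw": 1}
    - {"linear": [-12,-30,0],"rotation": [0,0,0],"claw": 1}

```text
time: 26.7
tcp_pos: [538.7, 96.6, 181.0]
tcp_rot: [-0.0, 0.182, 0.983, -0.0]
ft_force: [0.9, 0.0, 0.6]
width: 85.4
grasp_force: 0.0
```

Request:
jog_arm:
  plan:
    - {"linear": [-10,-24,0],"rotation": [0,0,0],"claw": 1}
    - {"linear": [-9,-20,0],"rotation": [0,0,0],"claw": 1}
    - {"linear": [-5,-10,0],"rotation": [0,0,0],"claw": 1}
    - {"linear": [0,0,0],"rotation": [0,0,0],"claw": 1}
    - {"linear": [0,0,0],"rotation": [0,0,0],"claw": 1}
    - {"linear": [0,0,0],"rotation": [0,0,0],"claw": 1}

```text
time: 27.2
tcp_pos: [542.1, 40.2, 181.1]
tcp_rot: [-0.0, 0.182, 0.983, 0.0]
ft_force: [0.0, 0.1, 0.2]
width: 85.2
grasp_force: 0.0
```

```bash
python3 d.py 543,40,39; python3 - <<'E'
from bench import viewer
import cv2
d=viewer.get_image('wrist'); cv2.imwrite('pics/w9.png',d['image'])
import numpy as np
R=cv2.Rodrigues(d['rvec'])[0]; K=d['K']
for p in ((545.7,39.4,105),(540,39.4,105),(545.7,45,105)):
    c=R@np.array(p)+d['tvec'].ravel(); h=np.hypot(*c[:2]); print(p,(c[:2]/h*np.arctan2(h,c[2])*K[0,0]+K[:2,2]).round(0))
E
```

```text
t 27.2 tcp [542.1  40.2 181.1] w 85.2 rotz [[-0.934, 0.358, -0.0], [0.358, 0.934, 0.0], [0.0, 0.0, -1.0]]
543,40,39 [ -0.9   0.2 142.1]
(545.7, 39.4, 105) [315. 214.]
(540, 39.4, 105) [312. 207.]
(545.7, 45, 105) [322. 211.]
```

View pics/w9.png

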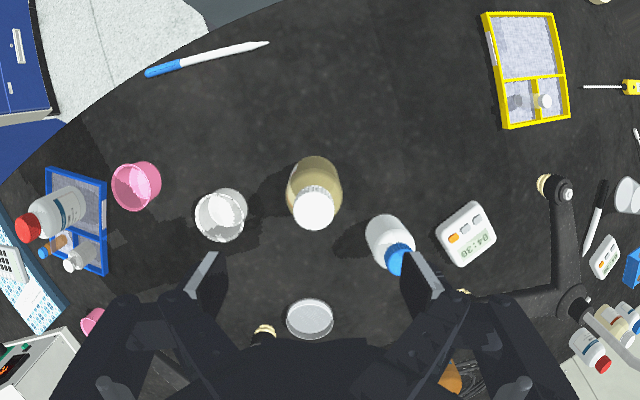

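The white cap top is at (314,210), so the bottle is at about (543,40). The white vial is seen in the yellow tray near (543,99). I grasp the cream bottle and check the vial by projection.

```bash
python3 - <<'E'
from bench import viewer
import cv2,numpy as np
d=viewer.get_image('wrist'); R=cv2.Rodrigues(d['rvec'])[0]; K=d['K']
for p in ((536.6,303,3),(536.6,303,57),(543,355,3),(543,355,57)):
    c=R@np.array(p)+d['tvec'].ravel(); h=np.hypot(*c[:2]); print(p,(c[:2]/h*np.arctan2(h,c[2])*K[0,0]+K[:2,2]).round(0))
E
```

```text
(536.6, 303, 3) [518. 101.]
(536.6, 303, 57) [547. 102.]
(543, 355, 3) [548.  96.]
(543, 355, 57) [577.  98.]
```

Request:
jog_arm:
  plan:
    - {"linear": [-1,0,15],"rotation": [0,0,0],"claw": 1}
    - {"linear": [0,0,30],"rotation": [0,0,0],"claw": 1}
    - {"linear": [0,0,30],"rotation": [0,0,0],"claw": 1}
    - {"linear": [0,0,30],"rotation": [0,0,0],"claw": 1}
    - {"linear": [0,0,20],"rotation": [0,0,0],"claw": 1}
    - {"linear": [0,0,12],"rotation": [0,0,0],"claw": 1}
    - {"linear": [0,0,5],"rotation": [0,0,0],"claw": 1}
    - {"linear": [0,0,0],"rotation": [0,0,0],"claw": 0.7}
    - {"linear": [0,0,0],"rotation": [0,0,0],"claw": 0.5}
    - {"linear": [0,0,0],"rotation": [0,0,0],"claw": 0.3}
    - {"linear": [0,0,0],"rotation": [0,0,0],"claw": 0.3}
    - {"linear": [0,0,0],"rotation": [0,0,0],"claw": 0.3}
    - {"linear": [0,0,0],"rotation": [0,0,0],"claw": 0.3}
    - {"linear": [0,0,0],"rotation": [0,0,0],"claw": 0.3}
  squeeze: 40

```text
time: 28.47
tcp_pos: [543.9, 38.9, 41.0]
tcp_rot: [0.001, 0.182, 0.983, 0.0]
ft_force: [0.1, 1.2, 5.7]
width: 48.2
grasp_force: 41.0
```

Request:
jog_arm:
  plan:
    - {"linear": [0,0,-10],"rotation": [0,0,0],"claw": 0.3}
    - {"linear": [0,0,-25],"rotation": [0,0,0],"claw": 0.3}
    - {"linear": [0,0,-35],"rotation": [0,0,0],"claw": 0.3}
    - {"linear": [0,0,-35],"rotation": [0,0,0],"claw": 0.3}
    - {"linear": [5,7,-15],"rotation": [0,0,0],"claw": 0.3}
    - {"linear": [10,15,0],"rotation": [0,0,0],"claw": 0.3}
    - {"linear": [15,22,0],"rotation": [0,0,0],"claw": 0.3}
    - {"linear": [17,25,0],"rotation": [0,0,0],"claw": 0.3}
    - {"linear": [17,25,0],"rotation": [0,0,0],"claw": 0.3}
    - {"linear": [17,25,0],"rotation": [0,0,0],"claw": 0.3}
    - {"linear": [17,25,0],"rotation": [0,0,0],"claw": 0.3}
    - {"linear": [17,25,0],"rotation": [0,0,0],"claw": 0.3}
    - {"linear": [17,25,0],"rotation": [0,0,0],"claw": 0.3}
    - {"linear": [15,22,0],"rotation": [0,0,0],"claw": 0.3}
    - {"linear": [12,18,0],"rotation": [0,0,0],"claw": 0.3}
    - {"linear": [8,12,0],"rotation": [0,0,0],"claw": 0.3}
    - {"linear": [5,7,0],"rotation": [0,0,0],"claw": 0.3}
    - {"linear": [0,0,0],"rotation": [0,0,0],"claw": 0.3}
    - {"linear": [0,0,0],"rotation": [0,0,0],"claw": 0.3}
    - {"linear": [0,0,0],"rotation": [0,0,0],"claw": 0.3}

```text
time: 30.13
tcp_pos: [473.6, 335.7, 159.4]
tcp_rot: [0.0, 0.183, 0.983, -0.0]
ft_force: [-0.2, -1.0, -2.6]
width: 48.3
grasp_force: 42.2
```

```bash
python3 d.py 474.4,337,45
```

```text
t 30.13 tcp [473.6 335.7 159.4] w 48.3 rotz [[-0.933, 0.359, 0.0], [0.359, 0.933, -0.0], [-0.0, -0.0, -1.0]]
474.4,337,45 [ -0.3   1.5 114.4]
```

Request:
jog_arm:
  plan:
    - {"linear": [0,1,20],"rotation": [0,0,0],"claw": 0.3}
    - {"linear": [0,0,30],"rotation": [0,0,0],"claw": 0.3}
    - {"linear": [0,0,25],"rotation": [0,0,0],"claw": 0.3}
    - {"linear": [0,0,18],"rotation": [0,0,0],"claw": 0.3}
    - {"linear": [0,0,10],"rotation": [0,0,0],"claw": 0.3}
    - {"linear": [0,0,5],"rotation": [0,0,0],"claw": 0.3}
    - {"linear": [0,0,3],"rotation": [0,0,0],"claw": 0.3}
    - {"linear": [0,0,1],"rotation": [0,0,0],"claw": 0.3}
    - {"linear": [0,0,0],"rotation": [0,0,0],"claw": 0.3}
    - {"linear": [0,0,0],"rotation": [0,0,0],"claw": 0.3}
    - {"linear": [0,0,0],"rotation": [0,0,0],"claw": 0.3}

```text
time: 31.05
tcp_pos: [473.9, 337.8, 48.1]
tcp_rot: [0.0, 0.182, 0.983, 0.0]
ft_force: [-1.0, -0.1, -1.5]
width: 48.2
grasp_force: 42.2
```

Floor contact is expected at TCP z of about 44: lower, release, then retreat up.

Request:
jog_arm:
  plan:
    - {"linear": [0,0,2],"rotation": [0,0,0],"claw": 0.3}
    - {"linear": [0,0,1],"rotation": [0,0,0],"claw": 0.3}
    - {"linear": [0,0,1],"rotation": [0,0,0],"claw": 0.3}
    - {"linear": [0,0,0],"rotation": [0,0,0],"claw": 0.3}
    - {"linear": [0,0,0],"rotation": [0,0,0],"claw": 0.3}
    - {"linear": [0,0,0],"rotation": [0,0,0],"claw": 0.58}
    - {"linear": [0,0,0],"rotation": [0,0,0],"claw": 0.65}
    - {"linear": [0,0,0],"rotation": [0,0,0],"claw": 0.75}
    - {"linear": [0,0,0],"rotation": [0,0,0],"claw": 0.8}
    - {"linear": [0,0,0],"rotation": [0,0,0],"claw": 0.8}
    - {"linear": [0,0,-15],"rotation": [0,0,0],"claw": 0.8}
    - {"linear": [0,0,-30],"rotation": [0,0,0],"claw": 0.8}
    - {"linear": [0,0,-35],"rotation": [0,0,0],"claw": 0.8}
    - {"linear": [0,0,-35],"rotation": [0,0,0],"claw": 0.8}
    - {"linear": [0,0,-35],"rotation": [0,0,0],"claw": 0.8}
    - {"linear": [0,0,-20],"rotation": [0,0,0],"claw": 0.8}
    - {"linear": [0,0,0],"rotation": [0,0,0],"claw": 0.8}
    - {"linear": [0,0,0],"rotation": [0,0,0],"claw": 0.8}
    - {"linear": [0,0,0],"rotation": [0,0,0],"claw": 0.8}

```text
time: 32.63
tcp_pos: [473.3, 337.4, 212.2]
tcp_rot: [-0.001, 0.182, 0.983, -0.001]
ft_force: [-0.4, -0.4, -0.4]
width: 68.3
grasp_force: 0.0
```

```bash
python3 - <<'E'
from bench import viewer
import cv2,numpy as np
a=viewer.get_image('side')['image'][150:320,210:420]; w=viewer.get_image('wrist')['image'][40:280,180:460]
cv2.imwrite('pics/fin.png',np.hstack([cv2.resize(a,(420,340),interpolation=2),cv2.resize(w,(380,340))]))
E
```

```text
(no output)
```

View pics/fin.png

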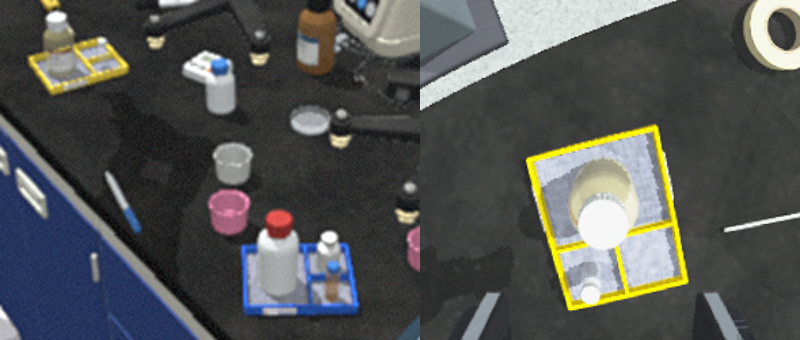

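The final picture shows all five things upright in their compartments: blue tray around (300,275), yellow tray around (605,215). The blue-cap bottle at (220,88) and the cup at (232,160) have not moved. Handing in.

```bash
python3 -c "
from bench import ticket; print(ticket.job_done())"
```

```text
the job is handed in; nothing more can be done
None
```

The job is handed in: in the last picture all five items stand upright in their assigned compartments, and the blue-capped bottle and steel cup look unmoved; the hand-in call returned no verdict.

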